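# Load a drill jig and hold it shut

### The arm

A 7-joint arm with a two-finger parallel gripper is mounted at the origin on the work surface. World frame = base frame: x ahead of the robot, y to its left, z up, the work surface at z = 0. Lengths are in m, angles in degrees, forces in N, time in s.
With the tool pointing down it reaches from about 0.4 to 0.875 m from the base axis. Payload 19.3 kg.
Tool frame: the origin (TCP) lies between the finger pads; the fingertips stand env.tips_ahead ahead of it and the grasp point (between the pads) lies 2 mm behind it (env.tips_ahead is the distance from the TCP to the fingertips, in m); z points along the fingers, x is the direction in which the jaws open and shut, and the axes are right-handed (so a half turn about z gives the same grasp; the last joint's range is limited). The gripper opens to 85 mm and grips with 20 to 120 N. Pads are 22 mm wide; open, the fingers measure 114 mm over their backs; the gripper's body (76 mm by 85 mm) begins 54 mm behind the grasp point. The pads swing forward as they close: fully open they stand 13 mm farther back than shut.
Start: joints at [71.264, 29.874, -2.08, 91.645, 1.215, 58.505, -6.463], TCP at [0.159, -0.605, 0.248] pointing down, gripper open.
Joint ranges: [-166.77, 166.77], [-17.47, 122.26], [-85.68, 81.53], [9.62, 139.38], [-72.42, 252.41], [9.2, 110.78], [-144.41, 144.41]. Speed limits (degrees/s): [108.29, 108.29, 136.94, 136.94, 172.46, 172.46, 172.46].

### API

Orientations are given as a 3x3 rotation matrix whose columns are the frame's x, y, z axes.
In Python, from plant import env gives the robot as it stands. The module is installed in compiled form; this text tells all that it offers.
- The arm moves only by the shell command python3 -m pendant 'ROWS' [FORCE]. ROWS is JSON, a list of rows, each a list of 7 numbers: the closure in counts, from 0 (fully open) to 255 (shut), then the shift along the world's x, y, z in cm, then the turn, a rotation vector about the world's x, y, z in degrees. In form: [[fingers, tx, ty, tz, wx, wy, wz], ...]. A call has 1 to 20 rows; each row shifts and turns the commanded pose from where the row before left it; what a row does not reach is not made up. A row lasts 1/12 s, in which the tool goes at most 41.7 mm and 7.16 degrees, less where a joint would pass 70% of its speed; a pose out of reach is approached as far as the arm can. A call is refused whole if a number of a shift passes 4.17 or a number of a turn 7.16, either way. A call with a gripper value outside its range is refused whole. The fingers move at their own pace and stop on an object; FORCE is the grip in N (left out, the last holds). Time passes only in rows, so rows that do not move let the fingers close. It gives the time, the measured TCP pose, the force and the opening at its end, in the units of the state.
- env.read_state(): the state, without advancing time (a new reading comes with each control period).
- env.capture(name): name is "scene" or "top" or "wrist"; returns (picture, depth): 384x512x3 uint8, red, green, blue; 384x512 float32, m along the optical axis (not along the pixel's ray), 0 where there is no reading.
- env.camera_model(name): a dict with "vertical_fov" (degrees; the focal length in pixels is half the picture's height over the tangent of half this angle, whatever the lens; pixels are square), "cx", "cy" (the principal point, pixels), "eye" and "orientation" of the camera in the world. Camera axes: x right, y down, z forward; pixel columns grow to the right and rows downward; lengths in m; the calibration is good to about 2 mm. The wrist camera is an equidistant fisheye: a pixel r from the principal point sees the ray r / f radians off the axis. A picture is of the moment at which its call begins: read the wrist's pose just before it. camera_model takes no time and is no camera call; for the wrist camera it gives the pose at the moment of the call.
- env.job_done(): hands the job in, once; it reports no verdict.
The state is a dict: "time": time; "joint_positions": joint angles; "qd": joint speeds; "tau": joint torques, N m; "tool_pos": TCP position; "tool_rot": TCP orientation; "force": force on the tool from outside, world axes, zero at the start; "ft_torque": the same for the moment, N m; "width": opening from 0.0 (shut) to 1.0 (fully open).
Only numpy, scipy, OpenCV 4.12 (cv2) and the standard library are available. Lean on these libraries where they do the work, as an engineer would, in place of code of your own. Each camera call takes 0.05 s, during which the arm holds its last target.

### The job

Lay the brass blank flat in the nest of the drill jig, then fit the jig's upper plate over the two dowels with its blue rib up and press it down against the lift springs until it sits fully home on the lower half. Finish while still gripping the rib and holding the jig pressed shut, because it springs open when released; leave the other things on the bench where they are.

Things in the scene. Friction and masses are not known exactly. Their poses are not given: they have to be found in the camera images.
- jig_nest (a point): Drill jig, lower half: dark steel, 150 (x) x 90 mm, bolted to the bench, z up. Point: centre of the nest floor, 20 mm above the bench. The nest is a recess 98 (x) x 36 (y) mm, 12 mm deep, with walls at both ends and the four corners; the middle 58 mm of each long side has no wall: there the floor runs level to the jig's edge and leaves room for fingers closing along y.
- jig_face (a point): Centre of the lower half's top face, 32 mm above the bench, axes as jig_nest. Two steel dowels stand on the face at x = +-61 mm, y = 0: 10 mm diameter, straight for 16 mm, then tapering to 3.6 mm at 24 mm above the face. Four copper spring pins (8 mm diameter, x = +-61, y = +-31 mm) stand 6 mm above the face.
- lifter (a joint): Travel of the four spring pins, which move together: 0 = fully up (6 mm above the face), 0.006 m = level with the face. They yield from 9 N in all and take 15 N in all at the face; the upper plate's own weight (4 to 6 N) does not push them down.
- leaf_grip (a point): Upper plate of the jig: aluminium, 150 (x) x 80 x 12 mm, lying flat, with a blue grip rib on top in the middle (50 along x, 24 across y, 44 mm tall) and two brass bushes; 0.4 to 0.6 kg. Point: inside the rib, on its centre line, 36 mm above the plate's underside, 20 mm below the rib's top. Through holes of 13 mm at x = +-61 mm, y = 0 take the dowels. Same after a half turn.
- leaf_face (a point): Centre of the underside of the upper plate, 36 mm straight below leaf_grip, same axes. It coincides with jig_face when the jig is shut.
- blank_center (a point): Centre of the blank: a plain brass bar 90 (x) x 30 (y) x 10 (z) mm, about 0.2 kg, lying flat on the bench. The same either way round. Resting in the nest its centre is 5 mm above jig_nest.
- chip_brush: Chip brush lying between robot and jig; leave it. Origin under its middle.
- steel_bar: Grey steel bar 110 x 20 x 12 mm, not the blank; leave it. Origin under its middle.
- setup_block: Steel block with holes, 76 x 51 x 25 mm; leave it. Origin under its middle.
- collet: Steel collet standing upright, 32 mm diameter, 52 mm tall; leave it. Origin under its middle.
- oil_bottle: Amber oil bottle, 52 mm diameter, 140 mm tall; leave it. Origin under its middle.
- square: Machinist's square lying flat, blade 100 mm, stock 70 mm, 14 mm thick; leave it. Origin near the middle of its blade.

How it is judged (in metres and radians):
On the way, in this order (a step that is already met when the one before it is completed fails the run):
1. the blank lies flat in the nest, let go, while the upper plate is not yet on the jig (x of blank_center in the frame of jig_nest between -0.006 and 0.006 m and y of blank_center in the frame of jig_nest between -0.005 and 0.005 m and z of blank_center in the frame of jig_nest below 0.0075 m and angle between blank_center's own z axis and vertical below 0.06 rad and angle between the x axis of blank_center and the x axis of jig_nest, either way round below 0.15 rad and contact force between the fingers and blank below 0.1 N and horizontal distance between leaf_face and jig_face above 0.05 m), for 0.2 s.
2. the upper plate is on both dowels, with the blank in the nest (x of blank_center in the frame of jig_nest between -0.006 and 0.006 m and y of blank_center in the frame of jig_nest between -0.005 and 0.005 m and z of blank_center in the frame of jig_nest below 0.0075 m and angle between each of blank_center, leaf_face's own z axis and vertical below 0.06 rad and angle between the x axis of blank_center and the x axis of jig_nest, either way round below 0.15 rad and horizontal distance between leaf_face and jig_face below 0.0035 m and angle between the x axis of leaf_face and the x axis of jig_face, either way round below 0.06 rad and z of leaf_face in the frame of jig_face below 0.012 m), for 0.1 s.
At the end, for the whole second after the job is handed in: Blank flat in the nest, centred within 6 mm along and 5 mm across; upper plate on both dowels, rib up, within 3.5 mm and 0.06 rad of the lower half, its underside within 1.8 mm of the top face, springs pressed in; fingers still on it (over 3 N), the pair pressed with over 9 N in all, plate still (x of blank_center in the frame of jig_nest between -0.006 and 0.006 m and y of blank_center in the frame of jig_nest between -0.005 and 0.005 m and z of blank_center in the frame of jig_nest below 0.0075 m and angle between each of blank_center, leaf_face's own z axis and vertical below 0.06 rad and angle between the x axis of blank_center and the x axis of jig_nest, either way round below 0.15 rad and horizontal distance between leaf_face and jig_face below 0.0035 m and angle between the x axis of leaf_face and the x axis of jig_face, either way round below 0.06 rad and z of leaf_face in the frame of jig_face between -0.003 and 0.0018 m and value of joint lifter above 0.0042 m and contact force between the fingers and leaf above 3 N and contact force between leaf and jig above 9 N and linear speed of leaf below 0.01 m/s); the arm keeps its last pose, push and grip.
It fails at once if a bystander is moved more than 30 mm (distance of any of chip_brush, steel_bar, setup_block, collet, oil_bottle, square from where it was at the start of the episode above 0.03 m).
It also fails if it takes over 58 s, if anything falls off the work surface, if the arm or the gripper's body presses on something with over 40 N, if the wrist force passes 120 N, or if a joint passes its speed limit or range.

## Working session

There is one attempt and no reset: what is moved stays moved. The work goes in short steps, Python scripts to look and compute and a shell command to move; the robot and the scene stay as the last step left them, time stands still between calls to the robot, and variables do not carry over. Pictures are saved under pics/ and viewed, and the job is handed in when it is done.

```bash
ls; mkdir -p pics; cat > h.py <<'E'
import numpy as np, cv2
from plant import env
def snap(n,fn):
    m=env.camera_model(n); p,d=env.capture(n)
    cv2.imwrite('pics/'+fn+'.png',p[:,:,::-1]); np.savez('pics/'+fn+'.npz',p=p,d=d,**{k:np.array(v) for k,v in m.items()})
    return p,d,m
def load(fn):
    z=np.load('pics/'+fn+'.npz'); return z['p'],z['d'],z
def rays(m,uv,fish=False):
    uv=np.atleast_2d(uv).astype(float); f=192/np.tan(np.radians(float(m['vertical_fov']))/2)
    x=(uv[:,0]-float(m['cx']))/f; y=(uv[:,1]-float(m['cy']))/f
    if fish:
        r=np.hypot(x,y); s=np.where(r>1e-9,np.sin(r)/np.maximum(r,1e-9),1); d=np.c_[x*s,y*s,np.cos(r)]
    else: d=np.c_[x,y,np.ones(len(x))]
    return d@np.array(m['orientation']).T
def onplane(m,uv,z,fish=False):
    d=rays(m,uv,fish); e=np.array(m['eye']); return e+d*((z-e[2])/d[:,2])[:,None]
def bydepth(m,uv,dep,fish=False):
    d=rays(m,uv,fish); fw=np.array(m['orientation'])[:,2]; return np.array(m['eye'])+d*(np.asarray(dep)/(d@fw))[:,None]
E
python3 - <<'E'
from h import *
np.set_printoptions(precision=4,suppress=True)
for n in('scene','top','wrist'):
    p,d,m=snap(n,n+'0'); print(n,m)
print(env.read_state(),env.tips_ahead)
E
```

```text
pics
scene {'vertical_fov': 53.768204358410735, 'cx': 254.03372699880927, 'cy': 197.69638342335375, 'eye': array([ 1.3045, -0.0181,  0.5407]), 'orientation': array([[ 0.015 ,  0.5376, -0.8431],
       [ 0.9997,  0.0088,  0.0235],
       [ 0.02  , -0.8432, -0.5373]])}
top {'vertical_fov': 48.416771361561224, 'cx': 247.9552646021838, 'cy': 189.2884040896955, 'eye': array([0.4249, 0.0093, 1.2615]), 'orientation': array([[ 0.0061, -0.9935,  0.1134],
       [-0.9999, -0.0072, -0.0091],
       [ 0.0099, -0.1134, -0.9935]])}
wrist {'vertical_fov': 65.70646984690485, 'cx': 256.88816273456786, 'cy': 196.28872060421608, 'eye': array([ 0.2247, -0.5863,  0.3728]), 'orientation': array([[ 0.2536, -0.9313, -0.2616],
       [-0.9673, -0.2445, -0.0673],
       [-0.0013,  0.2701, -0.9628]])}
{'time': 0.15, 'joint_positions': array([71.2642, 29.9001, -2.0809, 91.6648,  1.2152, 58.5044, -6.4628]), 'qd': array([-0.0581, -0.2223,  0.086 , -0.1311,  0.0681, -0.0143, -0.0679]), 'tau': array([  0.0025, -92.7381,   1.9806, -37.0053,   0.018 ,   0.0064,
        -0.    ]), 'tool_pos': array([ 0.1587, -0.6043,  0.2479]), 'tool_rot': array([[ 0.254 , -0.9672, -0.0003],
       [-0.9672, -0.254 ,  0.0008],
       [-0.0008,  0.0001, -1.    ]]), 'force': array([-0.6123, -0.3606, -0.1786]), 'ft_torque': array([ 0.0563, -0.0231,  0.0126]), 'width': 0.9986161435896079} 0.017
```

View pics/scene0.png

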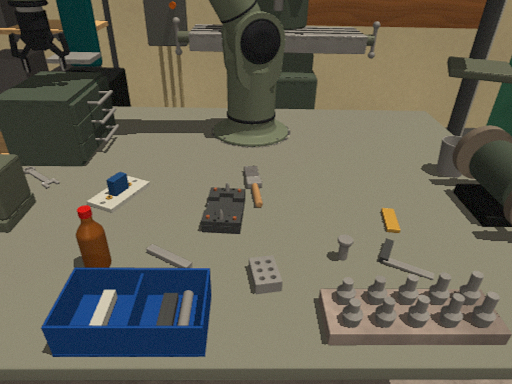

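View pics/top0.png

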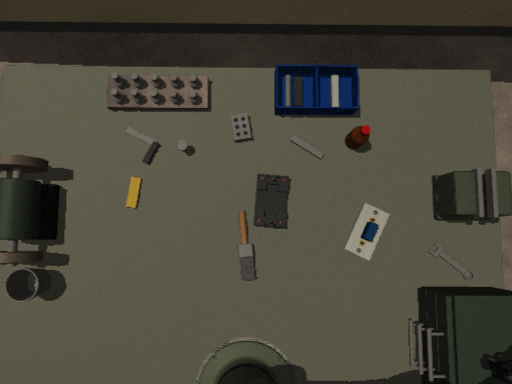

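View pics/wrist0.png

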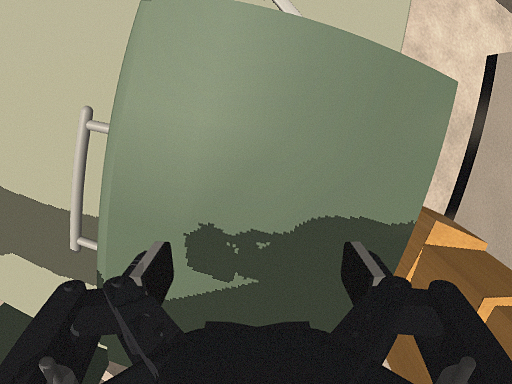

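The top view shows the blank (yellow) at about (134,193), the jig at (272,201), the upper plate at (367,232) with its blue rib, and the brush at (247,250). Next I measure them.

```bash
python3 - <<'E'
from h import *
np.set_printoptions(precision=4,suppress=True)
p,d,m=load('top0')
cv2.imwrite('pics/topcrop.png',cv2.resize(p[150:290,220:420,::-1],None,fx=4,fy=4,interpolation=cv2.INTER_CUBIC))
def rect(mask,z,name):
    mask=mask.astype(np.uint8)
    cs,_=cv2.findContours(mask,cv2.RETR_EXTERNAL,cv2.CHAIN_APPROX_NONE)
    c=max(cs,key=cv2.contourArea)
    full=np.zeros_like(mask); cv2.drawContours(full,[c],-1,1,-1)
    v,u=np.nonzero(full)
    w=onplane(m,np.c_[u,v],z)[:,:2]
    r=cv2.minAreaRect(((w)*1000).astype(np.float32))
    dd=d[v,u]; W=bydepth(m,np.c_[u,v],dd)
    print(name,'n',len(u),'px',u.mean(),v.mean(),'mean',w.mean(0),'rect',r,'z',np.percentile(W[:,2],[5,50,95]))
    cov=np.cov(w.T); ev,V=np.linalg.eigh(cov); print('   pca ang',np.degrees(np.arctan2(V[1,1],V[0,1])),'len',np.sqrt(12*ev[::-1]))
hsv=cv2.cvtColor(p,cv2.COLOR_RGB2HSV); H,S,V=hsv[...,0],hsv[...,1],hsv[...,2]
def box(u0,u1,v0,v1):
    b=np.zeros(H.shape,bool); b[v0:v1,u0:u1]=1; return b
rect((S>130)&(V>120)&(H>10)&(H<32)&box(115,155,165,220),0.010,'blank')
rect((V<95)&box(245,300,165,235),0.032,'jig')
rect((V>140)&(S<80)&box(330,400,195,270),0.012,'leaf')
rect((H>95)&(H<125)&(S>120)&box(350,390,205,250),0.056,'rib')
E
```

```text
blank n 300 px 132.71 191.92333333333335 mean [0.5576 0.3365] rect ((557.8562622070312, 336.5953369140625), (29.338272094726562, 88.5640869140625), 81.27620697021484) z [0.0059 0.0098 0.0134]
   pca ang 171.30108948390645 len [0.0894 0.0293]
jig n 3833 px 272.09548656404905 199.49856509261676 mean [ 0.5364 -0.0721] rect ((536.9656982421875, -72.53301239013672), (200.41763305664062, 157.69752502441406), 0.3940836191177368) z [-0.0037  0.0028  0.034 ]
   pca ang 179.47758237158465 len [0.2028 0.1587]
leaf n 1314 px 366.64611872146116 231.29680365296804 mean [ 0.4467 -0.3497] rect ((447.1865234375, -350.2191162109375), (76.93235778808594, 147.3245086669922), 64.92544555664062) z [0.0073 0.0123 0.0561]
   pca ang 154.7160672724099 len [0.1472 0.076 ]
rib n 193 px 369.38860103626945 230.84974093264248 mean [ 0.4471 -0.3448] rect ((447.6501159667969, -344.5836486816406), (30.84962272644043, 50.88204574584961), 64.62964630126953) z [0.0343 0.0547 0.0589]
   pca ang 150.280266729952 len [0.05   0.0303]
```

View pics/topcrop.png

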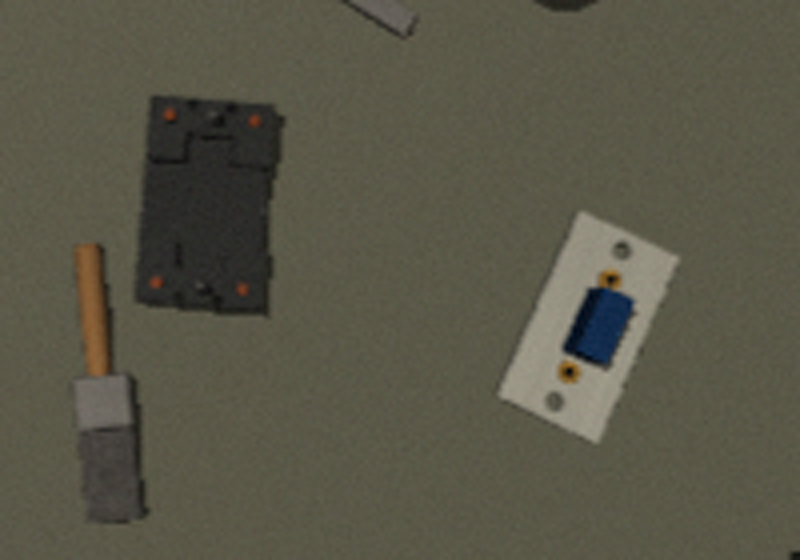

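The crop shows the jig's four copper pins and two dowels, and the plate with its holes, bushes and blue rib. I measure the jig from its pins and the plate from its holes.

```bash
python3 - <<'E'
from h import *
np.set_printoptions(precision=4,suppress=True)
def pins(name,bx,fn='%s'):
    p,d,m=load(name); hsv=cv2.cvtColor(p,cv2.COLOR_RGB2HSV); H,S,V=hsv[...,0].astype(int),hsv[...,1],hsv[...,2]
    mk=((H<12)|(H>170))&(S>90)&(V>60); b=np.zeros_like(mk); b[bx[2]:bx[3],bx[0]:bx[1]]=1; mk&=b
    n,l,s,c=cv2.connectedComponentsWithStats(mk.astype(np.uint8),connectivity=8)
    for i in range(1,n):
        if s[i,4]>=3: print(name,c[i],s[i,4],onplane(m,c[i],0.038))
pins('top0',(250,295,165,235)); pins('scene0',(195,255,180,235))
p,d,m=load('top0'); hsv=cv2.cvtColor(p,cv2.COLOR_RGB2HSV);V=hsv[...,2]
mk=np.zeros(V.shape,np.uint8); mk[168:235,250:296]=(V[168:235,250:296]<62)
cs,_=cv2.findContours(mk,cv2.RETR_EXTERNAL,cv2.CHAIN_APPROX_NONE); c=max(cs,key=cv2.contourArea)
w=onplane(m,c[:,0],0.032)[:,:2]*1000; print(cv2.minAreaRect(w.astype(np.float32)))
# leaf outline in world via top & holes
mk=np.zeros(V.shape,np.uint8); S=hsv[...,1]; mk[195:270,330:400]=((V>120)&(S<80))[195:270,330:400]
cs,h=cv2.findContours(mk,cv2.RETR_CCOMP,cv2.CHAIN_APPROX_NONE)
for i,c in enumerate(cs):
    w=onplane(m,c[:,0],0.012); print(len(c),h[0][i][3],c[:,0].mean(0),w.mean(0))
p,d,m=load('scene0')
cv2.imwrite('pics/sccrop.png',cv2.resize(p[150:280,80:280,::-1],None,fx=4,fy=4,interpolation=cv2.INTER_CUBIC))
E
```

```text
top0 [262. 178.] 9 [[ 0.5977 -0.0424  0.038 ]]
top0 [283.125 179.875] 8 [[ 0.5927 -0.1036  0.038 ]]
top0 [258.3333 220.1111] 9 [[ 0.476  -0.0322  0.038 ]]
top0 [280.125 221.875] 8 [[ 0.4714 -0.0946  0.038 ]]
scene0 [215. 189.] 9 [[ 0.476  -0.0952  0.038 ]]
scene0 [239.  190.2] 10 [[ 0.4808 -0.0339  0.038 ]]
scene0 [207.6 216.4] 15 [[ 0.5969 -0.1034  0.038 ]]
scene0 [234.5 217.5] 14 [[ 0.6004 -0.042   0.038 ]]
((531.7579956054688, -71.411376953125), (96.33024597167969, 154.2279052734375), 85.68084716796875)
140 -1 [366.7286 231.45  ] [ 0.4464 -0.3499  0.012 ]
15 0 [358.2 249.8] [ 0.3929 -0.3236  0.012 ]
18 0 [361.8889 242.5556] [ 0.4138 -0.3349  0.012 ]
66 0 [369.6667 229.6212] [ 0.4515 -0.3586  0.012 ]
16 0 [375. 212.] [ 0.5031 -0.3757  0.012 ]
```

View pics/sccrop.png

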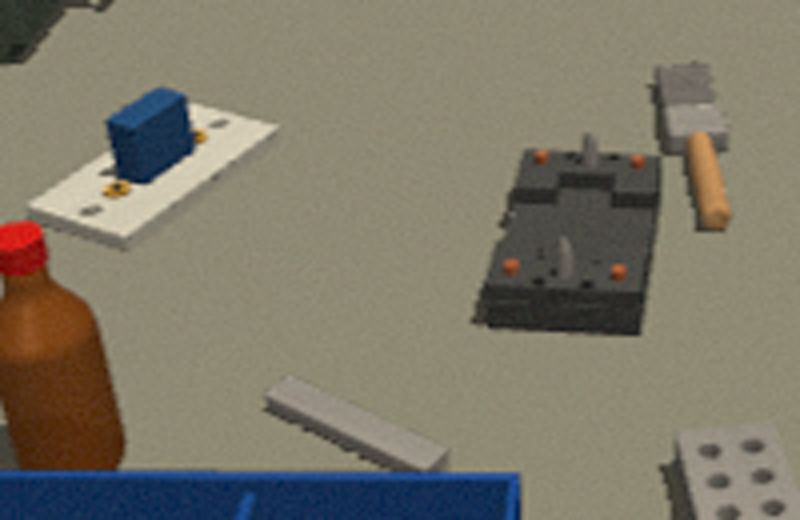

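Measurements agree with the given sizes (hole spacing 121.9 mm, pins 122 mm, blank 89 x 29 mm):

| Item | x, y (m) | Yaw |
|---|---|---|
| Jig | (0.536, -0.068) | -4.2° |
| Blank | (0.558, 0.337) | -8.7° |
| Plate | (0.448, -0.350) | -25.3° |

I now move toward the blank at height.

```bash
python3 -m pendant '[[0,2.4,3.2,0.6,0,0,7],[0,2.4,3.2,0.6,0,0,7],[0,2.4,3.2,0.6,0,0,7],[0,2.4,3.2,0.6,0,0,7],[0,2.4,3.2,0.6,0,0,7],[0,2.4,3.2,0,0,0,7],[0,2.4,3.2,0,0,0,7],[0,2.4,3.2,0,0,0,7],[0,2.4,3.2,0,0,0,7],[0,2.4,3.2,0,0,0,7],[0,2.4,3.2,0,0,0,7],[0,2.4,3.2,0,0,0,7],[0,0,0,0,0,0,0]]' 40
```

```text
time: 1.23
tool_pos: [0.4506, -0.214, 0.2786]
tool_rot: [[0.986, 0.167, 0.002], [0.167, -0.986, 0.002], [0.003, -0.002, -1.0]]
force: [0.2, 1.1, -0.2]
width: 1.002
```

```bash
python3 - <<'E'
from h import *
snap('wrist','w1')
E
python3 -m pendant '[[0,0.8,3.9,-0.4,0,0,5.1],[0,0.8,3.9,-0.4,0,0,5.1],[0,0.8,3.9,-0.4,0,0,5.1],[0,0.8,3.9,-0.4,0,0,5.1],[0,0.8,3.9,-0.4,0,0,5.1],[0,0.8,3.9,-0.4,0,0,5.1],[0,0.8,3.9,-0.4,0,0,5.1],[0,0.8,3.9,-0.4,0,0,5.1],[0,0.8,3.9,-0.4,0,0,5.1],[0,0.8,3.9,-0.4,0,0,5.1],[0,0.8,3.9,-0.4,0,0,5.1],[0,0.8,3.9,-0.4,0,0,5.1],[0,0.8,3.9,-0.4,0,0,5.1],[0,0.8,3.9,-0.4,0,0,5.1],[0,0,0,0,0,0,0],[0,0,0,0,0,0,0]]'
python3 - <<'E'
from h import *
snap('wrist','w2')
E
```

```text
time: 2.62
tool_pos: [0.5581, 0.327, 0.2211]
tool_rot: [[0.17, 0.985, -0.002], [0.985, -0.17, 0.0], [-0.0, -0.002, -1.0]]
force: [0.4, -0.5, -0.4]
width: 1.0
```

View pics/w1.png

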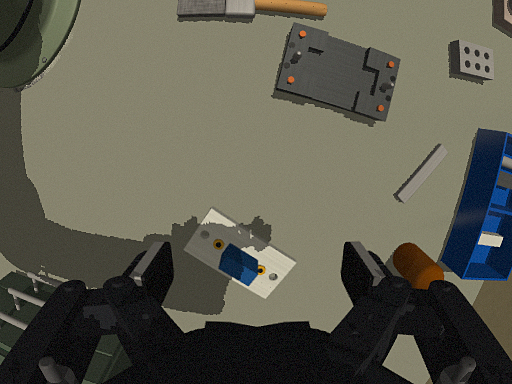

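View pics/w2.png

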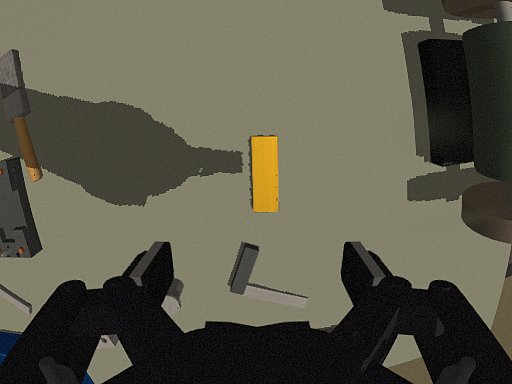

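The w1 picture shows the jig's pins at about (303,34), (291,79), (390,65) and (380,108), and the plate at (240,255). The w2 picture shows the blank at (264,173).

```bash
python3 - <<'E'
from h import *
np.set_printoptions(precision=4,suppress=True)
p,d,m=load('w2'); hsv=cv2.cvtColor(p,cv2.COLOR_RGB2HSV); H,S,V=[hsv[...,i].astype(int) for i in range(3)]
mk=(S>130)&(V>120)&(H>10)&(H<32); mk[:,:200]=0; mk[:,320:]=0; v,u=np.nonzero(mk); w=onplane(m,np.c_[u,v],0.01,True)
print('blank',len(u),cv2.minAreaRect((w[:,:2]*1000).astype(np.float32)))
p,d,m=load('w1'); hsv=cv2.cvtColor(p,cv2.COLOR_RGB2HSV); H,S,V=[hsv[...,i].astype(int) for i in range(3)]
mk=((H<12)|(H>170))&(S>90)&(V>60); mk[:,:270]=0; mk[:,405:]=0; mk[125:]=0; mk[:22]=0
n,l,s,c=cv2.connectedComponentsWithStats(mk.astype(np.uint8)); P=[]
for i in range(1,n):
    if s[i,4]>=8: w=onplane(m,c[i],0.038,True)[0]; P.append(w); print(c[i],s[i,4],w)
P=np.array(P); print('jig',P.mean(0))
mk=(H>95)&(H<125)&(S>120); mk[:, :200]=0; mk[:,280:]=0; mk[:230]=0; mk[300:]=0
# holes
b=cv2.resize(p[190:310,170:310,::-1],None,fx=5,fy=5,interpolation=cv2.INTER_CUBIC); cv2.imwrite('pics/w1leaf.png',b)
print(env.read_state()['joint_positions'])
E
```

```text
blank 1957 ((558.8392944335938, 336.79541015625), (29.851591110229492, 89.46612548828125), 81.76041412353516)
[302.3939  33.4848] 33 [ 0.4771 -0.0329  0.038 ]
[390.7857  63.5714] 28 [ 0.598  -0.0415  0.038 ]
[290.4167  79.0278] 36 [ 0.4721 -0.0941  0.038 ]
[380.2667 107.4333] 30 [ 0.5933 -0.1031  0.038 ]
jig [ 0.5351 -0.0679  0.038 ]
[ -6.5092  40.2777 -46.924   87.9927  31.2251  65.586   20.2419]
```

View pics/w1leaf.png

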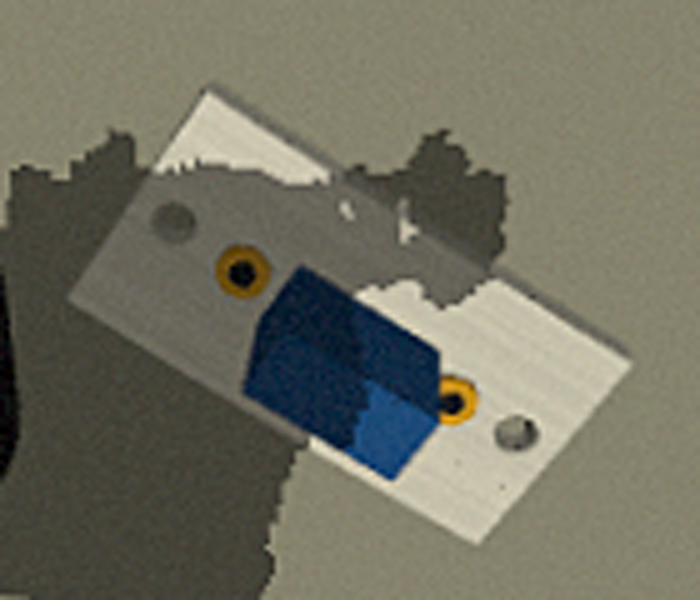

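```bash
python3 -m pendant '[[0,0.2,1.0,-3.5,0,0,1.3],[0,0,0,-3.5,0,0,0],[0,0,0,-3.5,0,0,0],[0,0,0,-3.5,0,0,0],[0,0,0,-1,0,0,0],[0,0,0,0,0,0,0],[0,0,0,0,0,0,0]]'
python3 - <<'E'
from h import *
snap('wrist','w3'); s=env.read_state(); print(s['tool_pos'],s['tool_rot'])
E
```

```text
time: 3.25
tool_pos: [0.5614, 0.335, 0.0737]
tool_rot: [[0.151, 0.989, 0.001], [0.989, -0.151, 0.0], [0.0, 0.001, -1.0]]
force: [0.6, 0.2, 0.6]
width: 1.0
[0.56172445 0.33552352 0.07451652] [[ 0.15057917  0.98859604  0.00194443]
 [ 0.988597   -0.15058146  0.00109307]
 [ 0.0013734   0.00175766 -0.99999751]]
```

View pics/w3.png

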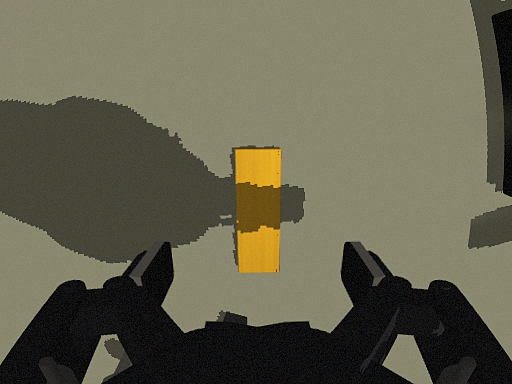

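The fingers straddle the blank symmetrically (blank at u≈258, fingers at 164 and 352). I re-measure it here.

```bash
cat > blank.py <<'E'
from h import *
import sys
p,d,m=load(sys.argv[1]); z=float(sys.argv[2]); hsv=cv2.cvtColor(p,cv2.COLOR_RGB2HSV); H,S,V=[hsv[...,i].astype(int) for i in range(3)]
mk=(S>130)&(V>60)&(H>10)&(H<32); mk[:,:200]=0; mk[:,320:]=0; v,u=np.nonzero(mk); w=onplane(m,np.c_[u,v],z,True)
print('blank',len(u),cv2.minAreaRect((w[:,:2]*1000).astype(np.float32)), 'medz',np.median(bydepth(m,np.c_[u,v],d[v,u],True)[:,2]))
E
python3 blank.py w3 0.01
```

```text
blank 5539 ((558.244384765625, 336.8258972167969), (29.953838348388672, 89.96228790283203), 81.55792236328125) medz 0.009388895304479922
```

```bash
python3 -m pendant '[[0,-0.3,0.1,-2,0,0,0.2],[0,0,0,-2,0,0,0],[0,0,0,-1,0,0,0],[0,0,0,-0.5,0,0,0],[0,0,0,0,0,0,0],[0,0,0,0,0,0,0]]'
```

```text
time: 3.8
tool_pos: [0.5583, 0.3368, 0.0186]
tool_rot: [[0.146, 0.989, 0.001], [0.989, -0.146, 0.001], [0.001, 0.001, -1.0]]
force: [0.4, 0.4, -0.9]
width: 0.997
```

```bash
python3 -m pendant '[[255,0,0,0,0,0,0],[255,0,0,0,0,0,0],[255,0,0,0,0,0,0],[255,0,0,0,0,0,0],[255,0,0,0,0,0,0],[255,0,0,0,0,0,0],[255,0,0,0,0,0,0],[255,0,0,0,0,0,0],[255,0,0,0,0,0,0],[255,0,0,0,0,0,0]]' 50
```

```text
time: 4.63
tool_pos: [0.5579, 0.3365, 0.0178]
tool_rot: [[0.146, 0.989, 0.0], [0.989, -0.146, -0.0], [-0.0, 0.0, -1.0]]
force: [-2.4, -1.7, 7.4]
width: 0.333
```

```bash
python3 -m pendant '[[255,0,0,1,0,0,0],[255,0,0,2,0,0,0],[255,0,0,3.5,0,0,0],[255,0,0,3.5,0,0,0],[255,-0.2,-3.4,0,0,0,0.4],[255,-0.2,-3.7,0,0,0,0.4],[255,-0.2,-3.7,0,0,0,0.4],[255,-0.2,-3.7,0,0,0,0.4],[255,-0.2,-3.7,0,0,0,0.4],[255,-0.2,-3.7,0,0,0,0.4],[255,-0.2,-3.7,0,0,0,0.4],[255,-0.2,-3.7,0,0,0,0.4],[255,-0.2,-3.7,0,0,0,0.4],[255,-0.2,-3.7,0,0,0,0.4],[255,-0.2,-3.7,0,0,0,0.4],[255,0,0,0,0,0,0],[255,0,0,0,0,0,0],[255,0,0,0,0,0,0]]'
python3 - <<'E'
from h import *
s=env.read_state(); snap('wrist','w4'); print(s['tool_pos'],s['tool_rot'],s['force'],s['joint_positions'])
E
```

```text
time: 6.13
tool_pos: [0.5358, -0.0671, 0.1177]
tool_rot: [[0.07, 0.998, 0.0], [0.998, -0.07, 0.0], [0.0, 0.0, -1.0]]
force: [-0.3, 0.6, -2.2]
width: 0.332
[ 0.53576617 -0.0671342   0.11774716] [[ 6.98206023e-02  9.97559480e-01  4.08732836e-04]
 [ 9.97559517e-01 -6.98207194e-02  2.79428872e-04]
 [ 3.07284941e-04  3.88225438e-04 -9.99999877e-01]] [-0.28300518  0.58008306 -2.15492842] [ 33.46431874  39.73781174 -46.13409061 109.04630315  38.36030814
  47.92843257  52.87415854]
```

View pics/w4.png

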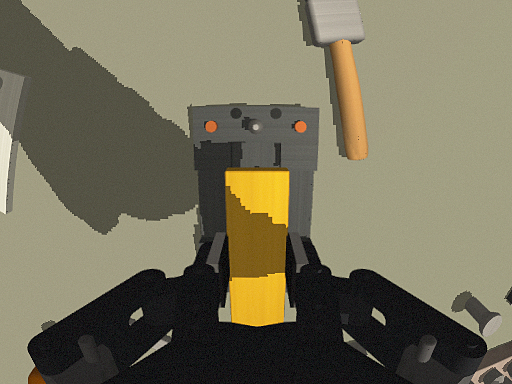

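```bash
python3 blank.py w4 0.11; python3 - <<'E'
from h import *
np.set_printoptions(precision=4,suppress=True)
p,d,m=load('w4'); hsv=cv2.cvtColor(p,cv2.COLOR_RGB2HSV); H,S,V=[hsv[...,i].astype(int) for i in range(3)]
mk=((H<12)|(H>170))&(S>90)&(V>60); mk[:100]=0; mk[150:]=0; mk[:,:195]=0; mk[:,320:]=0
n,l,s,c=cv2.connectedComponentsWithStats(mk.astype(np.uint8)); P=[]
for i in range(1,n):
    if s[i,4]>=8: w=onplane(m,c[i],0.038,True)[0]; P.append(w); print(c[i],s[i,4],w)
P=np.array(P); mid=P.mean(0); dv=P[0]-P[1]; dv/=np.linalg.norm(dv)
if dv[0]*0+dv[1]<0: dv=-dv   # y axis
print('y axis ang',np.degrees(np.arctan2(dv[1],dv[0])),'dist',np.linalg.norm(P[0]-P[1]))
ax=np.array([dv[1],-dv[0],0]); print('center',mid+0.061*ax)
t=(np.radians(-4.2)); print('center w/ -4.2',mid+0.061*np.array([np.cos(t),np.sin(t),0]))
E
```

```text
blank 9446 ((525.3282470703125, -66.43731689453125), (45.11505126953125, 111.6392593383789), 85.90962219238281) medz 0.10927205231675581
[211.0273 126.2455] 110 [ 0.4725 -0.0936  0.038 ]
[299.7921 126.3267] 101 [ 0.4769 -0.0327  0.038 ]
y axis ang 85.87272922830189 dist 0.061030027249944954
center [ 0.5355 -0.0675  0.038 ]
center w/ -4.2 [ 0.5355 -0.0676  0.038 ]
```

```bash
python3 - <<'E'
from h import *
np.set_printoptions(precision=4,suppress=True)
p,d,m=load('w4')
for z in(.10,.11): print(onplane(m,[(227,169),(288,169),(257,169),(226,220),(289,220)],z,True))
b=cv2.resize(p[150:240,190:330,::-1],None,fx=5,fy=5,interpolation=cv2.INTER_CUBIC); cv2.imwrite('pics/w4c.png',b)
E
```

```text
[[ 0.4924 -0.0781  0.1   ]
 [ 0.4945 -0.0483  0.1   ]
 [ 0.4934 -0.0634  0.1   ]
 [ 0.5187 -0.0812  0.1   ]
 [ 0.521  -0.0489  0.1   ]]
[[ 0.4906 -0.0769  0.11  ]
 [ 0.4925 -0.0492  0.11  ]
 [ 0.4916 -0.0633  0.11  ]
 [ 0.5151 -0.0798  0.11  ]
 [ 0.5172 -0.0498  0.11  ]]
```

View pics/w4c.png

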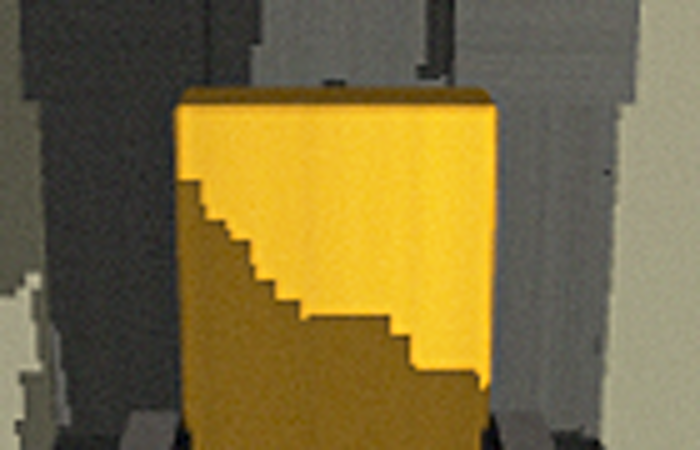

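```bash
python3 -m pendant '[[255,-0.1,-0.1,-2,0,0,0],[255,0,0,-2.5,0,0,0],[255,0,0,-1.5,0,0,0],[255,0,0,-1,0,0,0],[255,0,0,-0.4,0,0,0],[255,0,0,-0.2,0,0,0],[255,0,0,0,0,0,0],[255,0,0,0,0,0,0]]'
```

```text
time: 6.85
tool_pos: [0.5352, -0.0683, 0.0421]
tool_rot: [[0.069, 0.998, 0.001], [0.998, -0.069, -0.0], [-0.0, 0.001, -1.0]]
force: [-0.2, 0.1, -2.5]
width: 0.333
```

```bash
python3 -m pendant '[[255,0,0,-0.2,0,0,0],[255,0,0,-0.2,0,0,0],[255,0,0,0,0,0,0],[255,0,0,0,0,0,0]]'
```

```text
time: 7.18
tool_pos: [0.5351, -0.0686, 0.0378]
tool_rot: [[0.07, 0.998, 0.001], [0.998, -0.07, -0.0], [-0.0, 0.001, -1.0]]
force: [-0.5, -0.2, 4.5]
width: 0.337
```

Contact shows at the expected height (0.0378), with the force rising about 7 N. I release, rise and look.

```bash
python3 -m pendant '[[0,0,0,0,0,0,0],[0,0,0,0,0,0,0],[0,0,0,0,0,0,0],[0,0,0,0,0,0,0],[0,0,0,0,0,0,0],[0,0,0,0,0,0,0],[0,0,0,2,0,0,0],[0,0,0,3,0,0,0],[0,0,0,3.5,0,0,0],[0,0,0,3,0,0,0],[0,0,0,0,0,0,0],[0,0,0,0,0,0,0]]'
python3 - <<'E'
from h import *
snap('wrist','w5');s=env.read_state(); print(s['force'])
E
python3 blank.py w5 0.03
```

```text
time: 8.18
tool_pos: [0.5354, -0.0688, 0.1537]
tool_rot: [[0.07, 0.998, 0.003], [0.998, -0.07, -0.001], [-0.001, 0.003, -1.0]]
force: [0.1, -1.3, -0.4]
width: 1.001
[ 0.79976466 -0.15007689 -0.50811945]
blank 3668 ((537.3866577148438, -67.46258544921875), (71.71084594726562, 132.88104248046875), 85.91075897216797) medz 0.029425725227851543
```

View pics/w5.png

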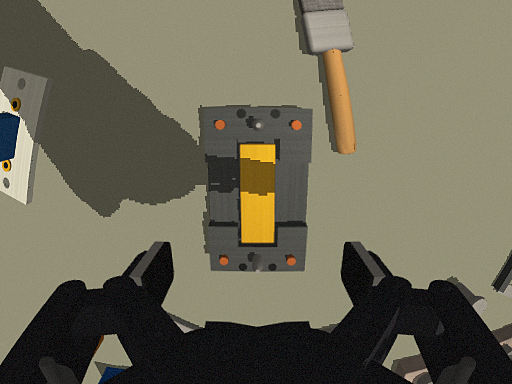

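The blank lies in the nest at pixels (258,193), and all four pins are visible around it. I check the fit and refine the jig pose.

```bash
python3 - <<'E'
from h import *
np.set_printoptions(precision=4,suppress=True)
p,d,m=load('w5'); hsv=cv2.cvtColor(p,cv2.COLOR_RGB2HSV); H,S,V=[hsv[...,i].astype(int) for i in range(3)]
mk=((H<12)|(H>170))&(S>90)&(V>60); mk[:100]=0; mk[275:]=0; mk[:,:195]=0; mk[:,320:]=0
n,l,s,c=cv2.connectedComponentsWithStats(mk.astype(np.uint8)); P=[]
for i in range(1,n):
    if s[i,4]>=8: w=onplane(m,c[i],0.038,True)[0]; P.append(w); print(c[i],s[i,4],w)
print('jig',np.mean(P,0)); P=np.array(P)
print(np.degrees(np.arctan2(*(P[2:].mean(0)-P[:2].mean(0))[[1,0]])))
mk=(S>130)&(V>60)&(H>14)&(H<32); b=np.zeros_like(mk); b[140:248,235:280]=1; mk&=b
v,u=np.nonzero(mk); w=onplane(m,np.c_[u,v],.03,True); r=cv2.minAreaRect((w[:,:2]*1000).astype(np.float32)); print(r)
print('wallclock z',np.percentile(bydepth(m,np.c_[u,v],d[v,u],True)[:,2],[5,25,50,75,95]))
E
```

```text
[219.8    124.3647] 85 [ 0.4724 -0.0937  0.038 ]
[295.869  124.8452] 84 [ 0.4771 -0.0326  0.038 ]
[223.7727 259.8333] 66 [ 0.5927 -0.1026  0.038 ]
[291.     260.2121] 66 [ 0.5974 -0.0413  0.038 ]
jig [ 0.5349 -0.0676  0.038 ]
-4.1890829113120835
((535.9775390625, -68.02198791503906), (30.427371978759766, 90.87879180908203), 86.24958038330078)
wallclock z [0.028  0.0289 0.0294 0.0299 0.0305]
```

Relative to the nest the blank is off by about 1.0 mm along and 0.4 mm across. Its top is at z 0.0294 and it lies flat. Now to the plate.

```bash
python3 -m pendant '[[0,-1.1,-3.5,0.5,0,0,-2.7],[0,-1.1,-3.5,0.5,0,0,-2.7],[0,-1.1,-3.5,0.5,0,0,-2.7],[0,-1.1,-3.5,0.5,0,0,-2.7],[0,-1.1,-3.5,0,0,0,-2.7],[0,-1.1,-3.5,0,0,0,-2.7],[0,-1.1,-3.5,0,0,0,-2.7],[0,-1.1,-3.5,0,0,0,-2.4],[0,0,0,0,0,0,0],[0,0,0,0,0,0,0],[0,0,0,0,0,0,0]]'
python3 - <<'E'
from h import *
s=env.read_state(); snap('wrist','w6'); print(s['tool_pos'],s['joint_positions'])
E
```

```text
time: 9.15
tool_pos: [0.4465, -0.3477, 0.1713]
tool_rot: [[0.427, 0.904, -0.001], [0.904, -0.427, 0.001], [0.001, -0.001, -1.0]]
force: [0.1, 0.4, 0.2]
width: 1.0
[ 0.44653005 -0.34774024  0.17128633] [ 62.22377001  35.90092591 -43.4716762  103.19758858  30.16874551
  53.24720838  70.23418653]
```

View pics/w6.png

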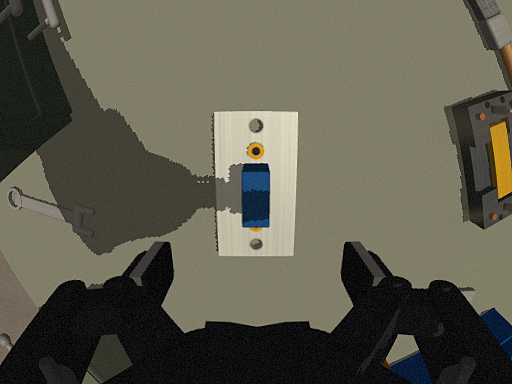

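The plate's holes are at (256,125) and (256,244), its rib at (256,195).

```bash
python3 - <<'E'
from h import *
np.set_printoptions(precision=4,suppress=True)
p,d,m=load('w6'); hsv=cv2.cvtColor(p,cv2.COLOR_RGB2HSV); H,S,V=[hsv[...,i].astype(int) for i in range(3)]
mk=np.zeros(V.shape,np.uint8); mk[108:260,208:302]=(V<165)[108:260,208:302]
P=[]
for (u0,v0) in((256,125),(256,244)):
    n,l,s,c=cv2.connectedComponentsWithStats(np.ascontiguousarray((V[v0-12:v0+12,u0-12:u0+12]<160)).astype(np.uint8))
    i=l[12,12]; q=c[i]+[u0-12,v0-12]; w=onplane(m,q,.012,True)[0]; P.append(w); print(q,s[i],w)
P=np.array(P); print('holes mid',P.mean(0),'dist',np.linalg.norm(P[0]-P[1]),np.degrees(np.arctan2(*(P[1]-P[0])[[1,0]])))
mk=(H>95)&(H<125)&(S>110); mk[:150]=0;mk[240:]=0;mk[:,:230]=0;mk[:,280:]=0
dz=bydepth(m,np.c_[np.nonzero(mk)[::-1]],d[mk],True); top=dz[dz[:,2]>.05]; r=cv2.minAreaRect((top[:,:2]*1000).astype(np.float32)); print('rib',r,np.median(top[:,2]))
E
```

```text
[255.7178 125.3988] [  5   6  14  14 163] [ 0.3929 -0.3229  0.012 ]
[255.7459 243.6885] [  5   6  14  12 122] [ 0.5026 -0.3748  0.012 ]
holes mid [ 0.4477 -0.3488  0.012 ] dist 0.12138619961519875 -25.321583338116827
rib ((426.94586181640625, -338.84283447265625), (22.780988693237305, 94.53874969482422), 63.98343276977539) 0.055377538161659495
```

```bash
python3 -m pendant '[[0,0.1,-0.1,-3.5,0,0,0],[0,0,0,-3.5,0,0,0],[0,0,0,-3,0,0,0],[0,0,0,-2.2,0,0,0],[0,0,0,-1.5,0,0,0],[0,0,0,0,0,0,0],[0,0,0,0,0,0,0],[0,0,0,0,0,0,0]]' 100
```

```text
time: 9.87
tool_pos: [0.4486, -0.3495, 0.0366]
tool_rot: [[0.427, 0.904, 0.001], [0.904, -0.427, -0.001], [-0.0, 0.002, -1.0]]
force: [-0.2, 0.0, 0.4]
width: 1.0
```

```bash
python3 -m pendant '[[0,-0.1,0.1,-0.2,0,0,0],[255,0,0,0,0,0,0],[255,0,0,0,0,0,0],[255,0,0,0,0,0,0],[255,0,0,0,0,0,0],[255,0,0,0,0,0,0],[255,0,0,0,0,0,0],[255,0,0,0,0,0,0],[255,0,0,0,0,0,0],[255,0,0,0,0,0,0],[255,0,0,0,0,0,0],[255,0,0,0,0,0,0]]' 100
```

```text
time: 10.87
tool_pos: [0.4468, -0.3486, 0.0337]
tool_rot: [[0.427, 0.904, 0.0], [0.904, -0.427, -0.0], [-0.0, 0.0, -1.0]]
force: [-1.0, 0.5, 7.5]
width: 0.27
```

Gripped (23 mm opening). I lift clear of the dowels, carry the plate above the jig and look.

```bash
python3 -m pendant '[[255,0,0,1,0,0,0],[255,0,0,2.5,0,0,0],[255,0,0,3.5,0,0,0],[255,0,0,3.0,0,0,0],[255,1,3.2,0.5,0,0,2.3],[255,1,3.2,0.5,0,0,2.4],[255,1,3.2,0,0,0,2.4],[255,1,3.2,0,0,0,2.4],[255,1,3.2,0,0,0,2.4],[255,1,3.2,0,0,0,2.4],[255,1,3.2,0,0,0,2.4],[255,1,3.2,0,0,0,2.4],[255,0.7,2.5,0,0,0,2],[255,0,0,0,0,0,0],[255,0,0,0,0,0,0],[255,0,0,0,0,0,0]]'
python3 - <<'E'
from h import *
s=env.read_state(); snap('wrist','w7'); print(s['tool_pos'],s['tool_rot']);snap('scene','s7');snap('top','t7')
p,d,m=load('s7'); cv2.imwrite('pics/s7c.png',cv2.resize(p[80:280,120:380,::-1],None,fx=3,fy=3,interpolation=cv2.INTER_CUBIC))
E
```

```text
time: 12.2
tool_pos: [0.5334, -0.068, 0.1434]
tool_rot: [[0.073, 0.997, -0.001], [0.997, -0.073, -0.001], [-0.001, -0.001, -1.0]]
force: [0.0, 0.2, -4.3]
width: 0.268
[ 0.53335952 -0.06803092  0.14339648] [[ 7.34823657e-02  9.97296321e-01 -6.24024818e-04]
 [ 9.97296352e-01 -7.34826991e-02 -5.29259028e-04]
 [-5.73683110e-04 -5.83446469e-04 -9.99999665e-01]]
```

View pics/w7.png

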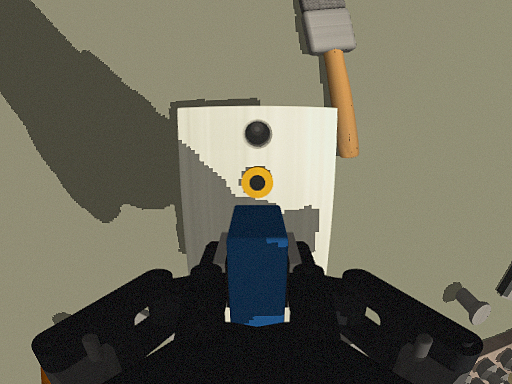

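View pics/s7c.png

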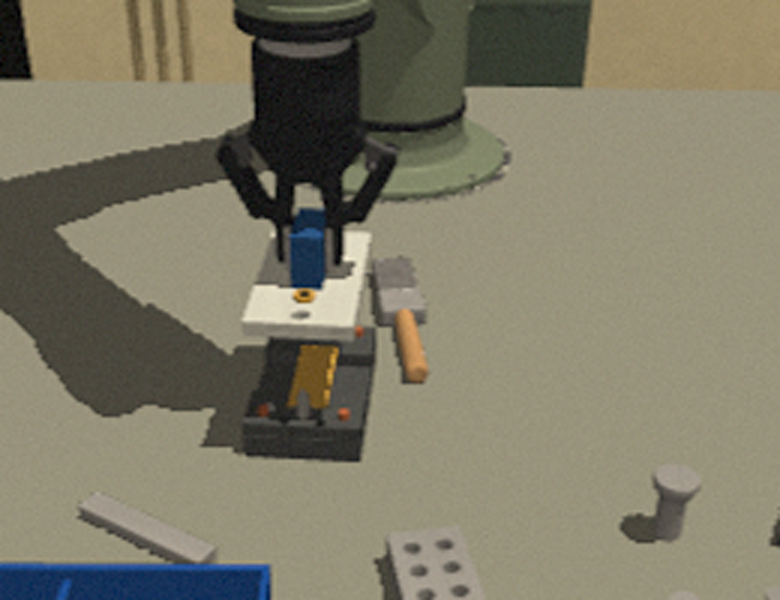

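The plate is held level above the jig. The near hole is at (257,133) in the wrist view.

```bash
cat > hole.py <<'E'
from h import *
import sys
np.set_printoptions(precision=4,suppress=True)
fn,zt,u0,v0=sys.argv[1],float(sys.argv[2]),int(sys.argv[3]),int(sys.argv[4])
p,d,m=load(fn); V=p.max(2)
R=18
n,l,s,c=cv2.connectedComponentsWithStats((V[v0-R:v0+R,u0-R:u0+R]<110).astype(np.uint8))
i=l[R,R]; q=c[i]+[u0-R,v0-R]; w=onplane(m,q,zt,True)[0]; print('hole px',q,s[i],w)
ys,xs=np.mgrid[108:128:4,190:320:10]; W=bydepth(m,np.c_[xs.ravel(),ys.ravel()],d[ys.ravel(),xs.ravel()],True); W=W[np.abs(W[:,2]-zt)<.02]
A=np.c_[W[:,:2],np.ones(len(W))]; k=np.linalg.lstsq(A,W[:,2],rcond=None)[0]; print('top z',np.median(W[:,2]),'slopes',k[:2])
E=env.read_state(); 
t=np.arctan2(E['tool_rot'][1,0],E['tool_rot'][0,0])-np.pi/2
print('yaw',np.degrees(t),'leaf centre',w[:2]+.061*np.array([np.cos(t),np.sin(t)]),'tool',E['tool_pos'])
# edges of plate at two rows
for r in (115,125,145):
    row=V[r]; 
    print(r,onplane(m,[(np.nonzero(row[170:350]>190)[0].min()+170,r),(np.nonzero(row[170:350]>190)[0].max()+170,r)],zt,True)[:,:2].ravel())
E
python3 hole.py w7 0.1217 257 133
```

```text
hole px [257.1116 133.4163] [  6   6  25  26 502] [ 0.474  -0.0629  0.1217]
top z 0.12110858896499299 slopes [ 0.0096 -0.0042]
yaw -4.289700355102299 leaf centre [ 0.5348 -0.0674] tool [ 0.5334 -0.0686  0.1433]
115 [ 0.461  -0.1015  0.467  -0.016 ]
125 [ 0.4661 -0.102   0.4721 -0.0162]
145 [ 0.4766 -0.0984  0.4823 -0.0166]
```

Plate centre (0.5348, -0.0674) matches the jig's (0.535, -0.0676) to within 0.3 mm. I descend to just above the dowels.

```bash
python3 -m pendant '[[255,0,0.05,-2,0,0,0],[255,0,0,-1.8,0,0,0],[255,0,0,-0.8,0,0,0],[255,0,0,0,0,0,0],[255,0,0,0,0,0,0],[255,0,0,0,0,0,0]]'
python3 - <<'E'
from h import *
s=env.read_state(); snap('wrist','w8'); print(s['tool_pos'])
E
python3 hole.py w8 0.0757 257 133
```

```text
time: 12.85
tool_pos: [0.5341, -0.0671, 0.0981]
tool_rot: [[0.073, 0.997, 0.001], [0.997, -0.073, -0.0], [0.0, 0.001, -1.0]]
force: [0.3, 0.3, -4.4]
width: 0.267
[ 0.534127   -0.0671194   0.09812533]
hole px [257.2975 133.4684] [  6   6  25  26 474] [ 0.4749 -0.0619  0.0757]
top z 0.07568249451933201 slopes [ 0.061  -0.0059]
yaw -4.205886181251374 leaf centre [ 0.5357 -0.0663] tool [ 0.5342 -0.0671  0.0982]
115 [ 0.4618 -0.1007  0.4677 -0.0218]
125 [ 0.4669 -0.1012  0.4727 -0.022 ]
145 [ 0.4775 -0.0971  0.4829 -0.0224]
```

View pics/w8.png

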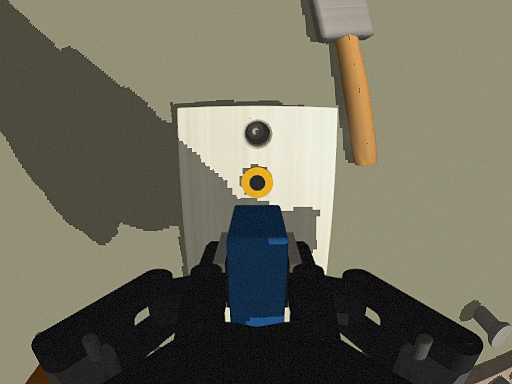

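The dowel tip shows in the middle of the hole at (258,133). I shift about 1 mm and lower.

```bash
python3 -m pendant '[[255,-0.05,-0.1,-0.6,0,0,0],[255,0,0,-0.6,0,0,0],[255,0,0,-0.5,0,0,0],[255,0,0,-0.4,0,0,0],[255,0,0,0,0,0,0],[255,0,0,0,0,0,0]]'
```

```text
time: 13.4
tool_pos: [0.5331, -0.0678, 0.076]
tool_rot: [[0.073, 0.997, -0.001], [0.997, -0.073, 0.0], [0.0, -0.001, -1.0]]
force: [-0.3, -0.0, -4.7]
width: 0.263
```

```bash
python3 -m pendant '[[255,0,0,-0.2,0,0,0],[255,0,0,-0.2,0,0,0],[255,0,0,-0.2,0,0,0],[255,0,0,0,0,0,0],[255,0,0,0,0,0,0],[255,0,0,0,0,0,0]]'
```

```text
time: 13.9
tool_pos: [0.5334, -0.068, 0.0706]
tool_rot: [[0.073, 0.997, 0.0], [0.997, -0.073, -0.0], [-0.0, 0.0, -1.0]]
force: [-1.3, 0.2, 4.9]
width: 0.265
```

The springs now carry about 9.6 N. I press on.

```bash
python3 -m pendant '[[255,0,0,-0.2,0,0,0],[255,0,0,-0.2,0,0,0],[255,0,0,-0.15,0,0,0],[255,0,0,0,0,0,0],[255,0,0,0,0,0,0],[255,0,0,0,0,0,0]]'
```

```text
time: 14.4
tool_pos: [0.5334, -0.068, 0.0657]
tool_rot: [[0.073, 0.997, 0.001], [0.997, -0.073, -0.001], [-0.001, 0.001, -1.0]]
force: [-5.6, -2.0, 16.6]
width: 0.274
```

```bash
python3 -m pendant '[[255,0,0,-0.1,0,0,0],[255,0,0,0,0,0,0],[255,0,0,0,0,0,0],[255,0,0,0,0,0,0]]'
python3 - <<'E'
from h import *
s=env.read_state(); snap('wrist','w9'); print(s['tool_pos'],s['force']);snap('scene','s9');snap('top','t9')
p,d,m=load('s9'); cv2.imwrite('pics/s9c.png',cv2.resize(p[130:260,160:290,::-1],None,fx=4,fy=4,interpolation=cv2.INTER_CUBIC))
E
python3 hole.py w9 0.044 257 133
```

```text
time: 14.73
tool_pos: [0.5334, -0.068, 0.0656]
tool_rot: [[0.073, 0.997, 0.001], [0.997, -0.073, -0.002], [-0.001, 0.001, -1.0]]
force: [-13.8, -1.8, 41.3]
width: 0.271
[ 0.53341557 -0.06801275  0.06558892] [-13.80622167  -1.84490214  41.26412912]
hole px [256.2159 132.2621] [  0   0  36  36 866] [ 0.4735 -0.0633  0.044 ]
top z 0.043267925488955805 slopes [-0.1805  0.0142]
yaw -4.189734635103207 leaf centre [ 0.5343 -0.0677] tool [ 0.5334 -0.068   0.0656]
115 [ 0.4612 -0.1014  0.4669 -0.023 ]
125 [ 0.4662 -0.102   0.472  -0.0232]
145 [ 0.4768 -0.0979  0.4821 -0.0241]
```

View pics/s9c.png

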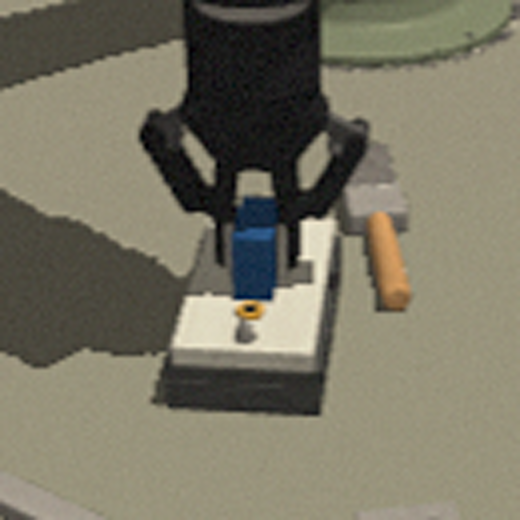

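View pics/w9.png

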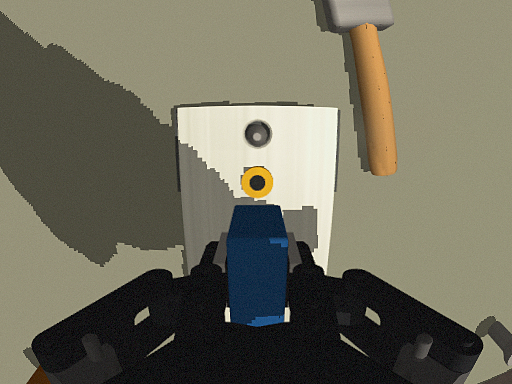

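The plate is hard against the stop: underside about z 0.032, no gap visible all round, dowel in the hole at (258,133). I ease the push slightly from 46 N.

```bash
python3 -m pendant '[[255,-0.02,0,0.04,0,0,0],[255,0,0,0,0,0,0],[255,0,0,0,0,0,0],[255,0,0,0,0,0,0],[255,0,0,0,0,0,0],[255,0,0,0,0,0,0]]'
```

```text
time: 15.38
tool_pos: [0.5334, -0.068, 0.0656]
tool_rot: [[0.073, 0.997, 0.001], [0.997, -0.073, -0.001], [-0.001, 0.001, -1.0]]
force: [-9.3, -0.6, 29.3]
width: 0.271
```

```bash
python3 -m pendant '[[255,0,0,0,0,0,0],[255,0,0,0,0,0,0],[255,0,0,0,0,0,0],[255,0,0,0,0,0,0],[255,0,0,0,0,0,0],[255,0,0,0,0,0,0],[255,0,0,0,0,0,0],[255,0,0,0,0,0,0],[255,0,0,0,0,0,0],[255,0,0,0,0,0,0],[255,0,0,0,0,0,0],[255,0,0,0,0,0,0]]'
python3 - <<'E'
from h import *
np.set_printoptions(precision=4,suppress=True)
p,d,m=load('t9'); q=p.astype(int); mk=(q.max(2)>130)&(q.max(2)-q.min(2)<50); b=np.zeros_like(mk); b[165:235,245:300]=1; mk&=b
v,u=np.nonzero(mk); W=bydepth(m,np.c_[u,v],d[v,u]); W=W[np.abs(W[:,2]-.044)<.008]
for lo,hi in((.4,.49),(.49,.55),(.55,.62)):
    s=W[(W[:,0]>lo)&(W[:,0]<hi)]; print(lo,hi,len(s),np.median(s,0) if len(s) else '')
E
```

```text
time: 16.38
tool_pos: [0.5334, -0.068, 0.0656]
tool_rot: [[0.073, 0.997, 0.001], [0.997, -0.073, -0.001], [-0.001, 0.001, -1.0]]
force: [-9.2, -1.6, 30.5]
width: 0.267
0.4 0.49 150 [ 0.4707 -0.0453  0.0436]
0.49 0.55 32 [ 0.4959 -0.0312  0.0436]
0.55 0.62 0
```

```bash
python3 - <<'E'
from h import *
np.set_printoptions(precision=4,suppress=True)
p,d,m=load('s9'); q=p.astype(int); mk=(q.max(2)>150)&(q.max(2)-q.min(2)<50); b=np.zeros_like(mk); b[180:222,198:250]=1; mk&=b
v,u=np.nonzero(mk); W=bydepth(m,np.c_[u,v],d[v,u]); W=W[np.abs(W[:,2]-.044)<.008]
for lo,hi in((.4,.5),(.5,.55),(.55,.59),(.59,.605)):
    s=W[(W[:,0]>lo)&(W[:,0]<hi)]; print(lo,hi,len(s),np.median(s,0) if len(s) else '')
env.job_done()
E
```

```text
0.4 0.5 55 [ 0.4819 -0.0337  0.0456]
0.5 0.55 69 [ 0.5302 -0.0351  0.0453]
0.55 0.59 249 [ 0.5727 -0.0626  0.0452]
0.59 0.605 118 [ 0.5969 -0.0679  0.0454]
the job is handed in; nothing more can be done
```

I laid the blank in the nest, fitted the upper plate over both dowels with the rib up, and pressed it to its hard stop. I handed the job in at about 16.4 s, still gripping the rib and pressing. `env.job_done()` gives no verdict, so these are my own last checks:

- **Blank:** before it was covered, it was about 1.0 mm along and 0.4 mm across from the nest centre. Its top was at z = 0.0294 and flat (0.030 expected). It could not be seen once the plate was on.
- **Plate position:** its centre measured within about 1 mm of the jig's, with no measurable yaw error.
- **Plate seating:** the tool height stayed at 0.0656 while the push rose past 40 N and eased again, so the plate was on a hard stop.
- **Plate height:** the cameras disagree slightly on its top surface. The top view gives 0.0436, the scene view 0.0452–0.0456 and the wrist view 0.0433; shut is 0.044. The spread is within the 2 mm calibration, and each view's own readings look level. A plain fit to the wrist view's depth gave a steep slope, which I took as noise because the strip it used is so narrow.
- **Push and grip:** the plate presses on the jig with about 35 N and the fingers hold the rib at the 100 N setting. A sideways force of about 9 N remains on the tool, and nothing moved during the last second of holding.
- **Other things on the bench:** I did not re-measure them, but no force reading suggested contact with any of them.

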